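# Hand out a craft set: load the top tray and peel it off the stack

### The arm

A 6-joint arm with a two-finger parallel gripper is mounted at the origin on the work surface. World frame = base frame: x ahead of the robot, y to its left, z up, the work surface at z = 0. Lengths are in mm, angles in rad, forces in N, time in s.
With the tool pointing down it reaches from about 275 to 1000 mm from the base axis. Payload 8.4 kg.
Tool frame: the origin (TCP) lies midway between the tips of the shut fingers; the grasp point (between the pads) lies 19 mm behind it; z points along the fingers, y is the line along which they close (so a half turn about z gives the same grasp; the last joint's range is limited). The gripper opens to 85 mm and grips with 20 to 120 N. Pads are 22 mm wide; open, the fingers measure 114 mm over their backs; the gripper's body (76 mm by 85 mm) begins 54 mm behind the grasp point. The pads swing forward as they close: fully open they stand 13 mm farther back than shut.
Start: joints at [1.135, 0.353, 1.633, -0, 1.155, -0.002], TCP at [262.7, 567.112, 231.281] pointing down, gripper open.
Joint ranges: [-2.63, 2.63], [-0.92, 2.1], [0.06, 2.66], [-1.3, 4.44], [0, 2.69], [-3.02, 3.02]. Speed limits (rad/s): [2.22, 2.22, 2.79, 3.14, 3.14, 3.14].

### API

Orientations are given as [roll, pitch, yaw] about the fixed x, y, z axes, in that order (R = Rz(yaw) Ry(pitch) Rx(roll)).
In Python, from rig import telemetry, optics, r gives the robot as it stands.
- The arm moves only by the tool play_rows, never from a script. Its arguments are lists of equal length, an entry for each row: "dp": the shift along the tool's x, y, z in units of 40 mm (1.0 is 40 mm), a list of three; "rot": the turn, a rotation vector about the tool's x, y, z in units of 6 degrees (1.0 is 6 degrees), a list of three. In form: {"dp": [[tx, ty, tz], ...], "rot": [[ax, ay, az], ...]}. A call has 1 to 5 rows; each row is the pose to reach, as a shift and turn from the pose commanded when the call began, along the tool's axes at that moment; what a row does not reach only later rows make up. A row lasts 1/12 s, in which the tool goes at most 41.7 mm and 7.16 degrees, less where a joint would pass 70% of its speed; a pose out of reach is approached as far as the arm can. A call with a gripper value outside its range is refused whole. "fingers" is the opening, from 0 (shut) to 1 (fully open), set as the call begins (left out, the last holds). The fingers move at their own pace and stop on an object; "grip_force" is the grip in N (left out, the last holds). Time passes only in rows, so rows that repeat a pose let the fingers close. It gives the time, the measured TCP pose, the force, the opening and the grip force at its end, in the units of the state.
- telemetry.sense(): the state, without advancing time (a new reading comes with each control period).
- optics.grab_frame(name): name is "side" or "top"; returns a dict with "color" (400x640x3 uint8, red, green, blue), "mtx" (3x3 intrinsics, pixels), "R" (3x3) and "t" (3): a world point X has camera coordinates R X + t. Camera axes: x right, y down, z forward; pixel columns grow to the right and rows downward; lengths in mm; the calibration is good to about 2 mm. A picture is of the moment at which its call begins. There is no depth.
- r.sign_off(): hands the job in; it is judged then, once.
The state is a dict: "clock": time; "qpos": joint angles; "qvel": joint speeds; "joint_efforts": joint torques, N m; "eef_pos": TCP position; "tcp_rot": TCP orientation; "contact_force": force on the tool from outside, world axes, zero at the start; "wrist_torque": the same for the moment, N m; "opening": opening from 0.0 (shut) to 1.0 (fully open); "grasp_force": force on a finger pad.
Only numpy, scipy, OpenCV 4.12 (cv2) and the standard library are available. Lean on these libraries where they do the work, as an engineer would, in place of code of your own. Each camera call takes 0.05 s, during which the arm holds its last target. There are 200 camera calls.

### The job

Lay the solid round wooden disc flat in the top tray of the cardboard tray stack and let it go. Then peel that tray off the sticky stack by its finger tab: raise the tab corner first while the opposite corner stays down in the nest, and only then lift it away, leaving the lower trays standing where they are. Finish still holding the tray level by its tab, the disc in it, about 15 cm above the middle of the black writing board, and leave the other things on the table alone.

Things in the scene. Friction and masses are not known exactly. Their poses are not given: they have to be found in the camera images.
- disc_center (a point): Centre of the wooden disc: solid, round, 50 mm across, 8 mm thick, about 20 g, lying flat on the table (this point is 4 mm above its underside). A square tile and a ring of the same wood and size lie near it in changing order, about 10 cm apart in a row.
- tray_center (a point): Centre of the top tray, 15 mm above its underside; tray axes: x along its length, y its width, z up. Cardboard, about 110 g, 30 mm high, floor 4 mm thick, inside 160 x 120 mm (x, y), walls' outside 168 x 128 mm, flat rim flange out to 194 x 154 mm. It starts nested in the stack: underside 34 mm, rim top 64 mm above the table.
- tray: The same top tray, origin at the centre of its underside, same axes.
- tray_tab (a point): Middle of the finger tab, an upright plate at the tray's +x, -y corner, at (82, -65, 47) mm from the centre of the tray's underside; tray axes. It rises 34 mm above the rim (this point half-way), 30 mm wide, 12 mm thick. Thin direction: the tray's diagonal, -0.67 rad (clockwise from above) from its x axis; pinch from above along it, one finger inside the tray, one outside.
- tray_heel (a point): Bottom corner of the tray opposite the tab, at (-84, 64, 0) mm from the centre of its underside: the tray tips about it when the tab is raised (tab 230 mm away, level distance). It is still down while less than 8 mm higher than at the start.
- stack: Lower trays, nested as one loose piece, 0.75 kg, 194 x 154 mm, 50 mm high, origin under the centre, axes as the top tray's at the start. The top tray sits 16 mm deep with 4 mm play all round; sprung cork pads low on the long sides, near the -x end, grip its walls with 8 to 12 N, so a straight pull brings the stack along. Tipping the tray 0.2 rad about the heel frees it.
- board: Black flat writing board, 260 x 220 mm, 10 mm thick at its frame, fixed flat on the table, origin at the centre of its underside.
- tile_center (a point): Bystander: centre of a square wooden tile 50 x 50 x 8 mm, flat on the table.
- ring_center (a point): Bystander: centre of a wooden ring 50 mm across with a 26 mm hole, 8 mm thick, flat on the table.
- cup: Bystander: paper cup 76 mm across, 90 mm high, origin under its centre.
- eraser: Bystander: grey board eraser 110 x 50 x 28 mm, origin under its centre.
- marker_a: Bystander: marker pen 140 mm long, 16 mm thick, lying, origin under its middle.
- marker_b: Bystander: another such marker pen.
- penbox: Bystander: open cardboard box of pens 150 x 100 x 55 mm, pens up to 70 mm, origin under its centre.
Things that resemble listed ones, but are neither listed nor needed, are in the scene too. Leave any red look-alike of the part that bears disc_center alone.

How it is judged:
By the outcome, as a careful person would: the job done as asked, in the order asked, and still so for the second after the job is handed in, while the arm keeps its last pose, push and grip.
It also fails if it takes over 58 s, if anything falls off the work surface, if the arm or the gripper's body presses on something with over 40 N, if the wrist force passes 120 N, or if a joint passes its speed limit or range.

## Working session

There is one attempt and no reset: what is moved stays moved. The work goes in short steps, Python scripts to look and compute and a tool call to move; the robot and the scene stay as the last step left them, time stands still between calls to the robot, and variables do not carry over. Pictures are saved under pics/ and viewed, at most 10 in all, crops included, and the job is handed in when it is done.

Besides the shell and the picture viewer there is one more tool, called after "Request:" as name(argument=value, ...) on one line, values as JSON. play_rows: Moves the arm, as the interface text tells. Its arguments: {"type":"object","properties":{"dp":{"type":"array"},"rot":{"type":"array"},"fingers":{"type":"number"},"grip_force":{"type":"number"}},"required":["dp","rot"]}

```bash
ls; mkdir -p pics; python3 - <<'E'
from rig import telemetry, optics, r
import cv2,pickle
s=telemetry.sense(); print({k:s[k] for k in('clock','eef_pos','tcp_rot','contact_force','opening')})
for n in('top','side'):
    f=optics.grab_frame(n); pickle.dump(f,open(n+'.pkl','wb')); cv2.imwrite(f'pics/{n}0.png',f['color'][:,:,::-1]); print(n,f['mtx'],f['R'],f['t'])
E
```

```text
pics
{'clock': 0.0, 'eef_pos': array([262.46861801, 566.67856027, 230.56915297]), 'tcp_rot': array([-3.14017767e+00,  1.13029335e-06,  2.70786971e+00]), 'contact_force': array([-0.58437882, -0.65686053, -0.54864517]), 'opening': 1.000109439021211}
top [[379.1347695    0.         323.60653469]
 [  0.         379.1347695  201.98688033]
 [  0.           0.           1.        ]] [[ 0.01683678 -0.99958135 -0.02352967]
 [-0.99756161 -0.01519933 -0.06811625]
 [ 0.06773009  0.02461915 -0.99739989]] [ -51.11089567  517.98536727 1178.2076822 ]
side [[374.20282935   0.         326.12413296]
 [  0.         374.20282935 198.98427766]
 [  0.           0.           1.        ]] [[ 0.97872982 -0.20487916 -0.01060507]
 [-0.14805257 -0.66958894 -0.72782628]
 [ 0.1420154   0.71391539 -0.68567955]] [-533.60162801   91.28532662 1088.03952511]
```

View pics/top0.png

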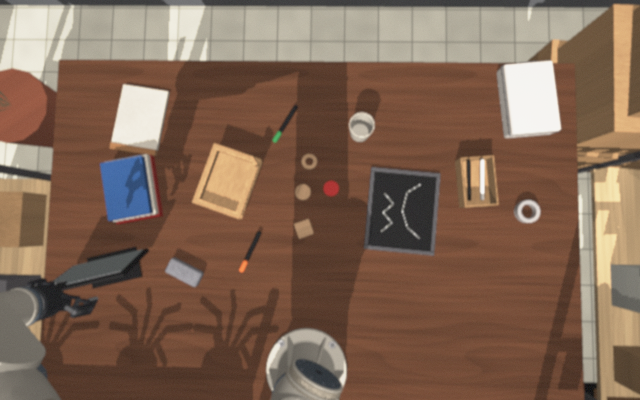

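View pics/side0.png

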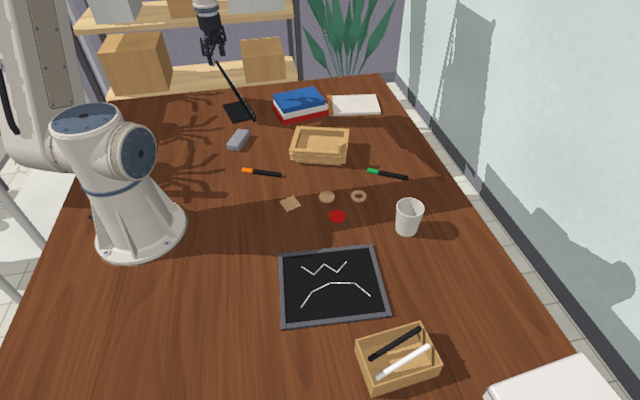

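Top picture: candidates for the disc are the ring (309,161), a plain round piece (303,192), the tile (304,229) and a red round look-alike (331,188). The plain round one at (303,192) fits. The tray stack is at about (227,181), the board at about (403,210).

```bash
python3 - <<'E'
import pickle,cv2,numpy as np
t=pickle.load(open('top.pkl','rb'))['color'][:,:,::-1]; s=pickle.load(open('side.pkl','rb'))['color'][:,:,::-1]
a=cv2.resize(t[135:225,185:275],(400,400),interpolation=cv2.INTER_CUBIC)
b=cv2.resize(t[145:245,275:355],(320,400),interpolation=cv2.INTER_CUBIC)
c=cv2.resize(s[115:175,280:360],None,fx=5,fy=5,interpolation=cv2.INTER_CUBIC)[:200]
c=cv2.resize(s[120:170,285:355],(280,200),interpolation=cv2.INTER_CUBIC)
d=cv2.resize(s[180:230,270:370],(400,200),interpolation=cv2.INTER_CUBIC)
o=np.zeros((600,720,3),np.uint8); o[:400,:400]=a;o[:400,400:]=b;o[400:,:280]=c;o[400:,300:700]=d
cv2.imwrite('pics/crop1.png',o)
E
```

```text
(no output)
```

View pics/crop1.png

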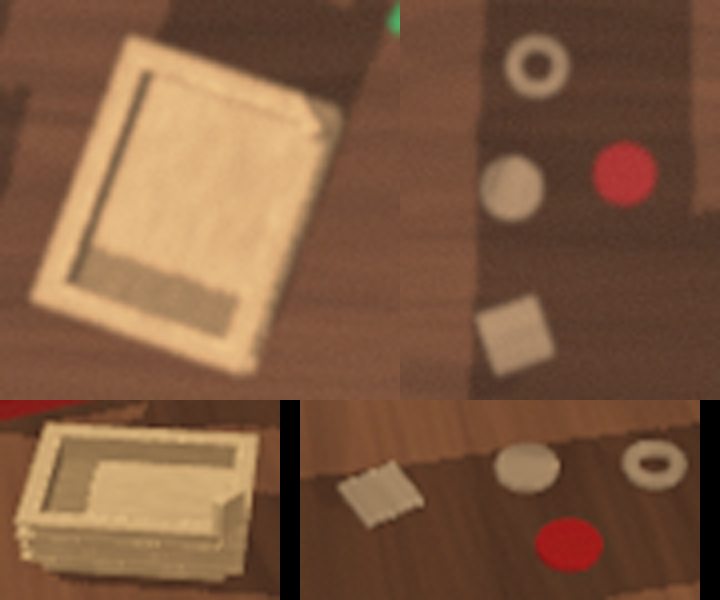

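The crop confirms it: a solid round disc (crop 513,187 → top px 303.0,191.6), with ring above, tile below and red look-alike to the right. The tab is at the tray's upper right corner (crop 320,118). The rim corners are at crop (130,37), (32,298) and (245,373).

```bash
cat > h.py <<'E'
import numpy as np,pickle
from scipy.spatial.transform import Rotation as Ro
C={n:pickle.load(open(n+'.pkl','rb')) for n in('top','side')}
def on(n,uv,z):
    f=C[n];d=f['R'].T@np.linalg.solve(f['mtx'],[*uv,1]);c=-f['R'].T@f['t'];return c+d*(z-c[2])/d[2]
def pr(n,X):
    f=C[n];p=f['mtx']@(f['R']@np.asarray(X,float)+f['t']);return p[:2]/p[2]
def tool(s,target,yaw=None):
    """shift in tool axes (units of 40 mm) from measured pose to target; yaw turn about tool z in units of 6 deg, down-pointing"""
    R=Ro.from_euler('xyz',s['tcp_rot']).as_matrix()
    d=R.T@(np.array(target)-s['eef_pos'])/40
    o=None
    if yaw is not None:
        ya=np.arctan2(R[1,1],R[0,1]); k=(yaw-ya+np.pi/2)%np.pi-np.pi/2; o=-np.degrees(k)/6
    return d.round(3),o
E
python3 - <<'E'
from h import *
from rig import telemetry
a=lambda x,y:((x+.5)/4.444-.5+185,(y+.5)/4.444-.5+135)
b=lambda x,y:((x-400+.5)/4-.5+275,(y+.5)/4-.5+145)
d=lambda x,y:((x-300+.5)/4-.5+270,(y-400+.5)/4-.5+180)
c=lambda x,y:((x+.5)/4-.5+285,(y-400+.5)/4-.5+120)
for nm,p,q in(('disc',(513,185),(527,467)),('ring',(537,66),(654,464)),('tile',(515,335),(381,494)),('red',(625,174),(569,545))): print(nm,on('top',b(*p),8),on('side',d(*q),8))
A,B,D=[on('top',a(*p),64) for p in((130,37),(32,298),(245,373))]
print(A,B,D,np.linalg.norm(A-B),np.linalg.norm(D-B),'cen',(A+D)/2,'yaw',np.arctan2(*(A-B)[1::-1]),np.arctan2(*(B-D)[1::-1])-np.pi/2)
print('side cor',[on('side',c(*p),64) for p in((45,423),(258,433),(18,520))])
print('board',[on('top',p,10) for p in((371,168),(440,171),(436,254),(366,249))],[on('side',p,10) for p in((279,250),(373,245),(391,316),(281,328))])
for n in 'side','top':print(n)
s=telemetry.sense();R=Ro.from_euler('xyz',s['tcp_rot']).as_matrix();print(R)
E
```

```text
disc [553.838949    24.10892238   8.        ] [549.91239853  18.26612456   8.        ]
ring [649.8059437    6.83100007   8.        ] [6.47945688e+02 1.16125337e-01 8.00000000e+00]
tile [434.66287261  20.07111472   8.        ] [433.79662361  12.66053219   8.        ]
red [563.92673086 -64.96787533   8.        ] [562.88861686 -71.73822161   8.        ]
[692.80183123 297.43102955  64.        ] [510.39024251 358.58633674  64.        ] [461.30073775 209.78767016  64.        ] 192.39012265978332 156.68702132646837 cen [577.05128449 253.60934986  64.        ] yaw -0.3234835409093971 -0.3186623763800889
side cor [array([507.44842947, 357.45079162,  64.        ]), array([693.42396511, 298.1213349 ,  64.        ]), array([462.98962395, 212.992613  ,  64.        ])]
board [array([ 629.8780424 , -191.59873915,   10.        ]), array([ 623.15417077, -409.53265007,   10.        ]), array([ 361.91357799, -396.11394266,   10.        ]), array([ 373.46670761, -178.09851568,   10.        ])] [array([ 379.80209367, -165.56726594,   10.        ]), array([ 634.10978556, -203.20262254,   10.        ]), array([ 612.34451396, -416.58185347,   10.        ]), array([ 358.20261037, -392.39682618,   10.        ])]
side
top
[[-9.07386157e-01  4.20297613e-01 -5.27408563e-04]
 [ 4.20297944e-01  9.07385469e-01 -1.11790428e-03]
 [ 8.71036443e-06 -1.23603960e-03 -9.99999236e-01]]
```

Request:
play_rows(dp=[[-0.8,-0.6,0.1],[-1.6,-1.2,0.2],[-2.4,-1.8,0.3],[-3.2,-2.4,0.4],[-4.0,-3.0,0.5]], rot=[[0,0,0],[0,0,0],[0,0,0],[0,0,0],[0,0,0]], fingers=0.75)

```text
clock: 0.52
eef_pos: [357.7, 389.2, 210.8]
tcp_rot: [-3.141, -0.0, 2.708]
contact_force: [0.2, 0.7, 0.4]
opening: 0.751
grasp_force: 0.0
```

Request:
play_rows(dp=[[-0.8,-0.6,0.1],[-1.6,-1.2,0.2],[-2.4,-1.8,0.3],[-3.2,-2.4,0.4],[-4.0,-3.0,0.5]], rot=[[0,0,0.8],[0,0,1.6],[0,0,2.4],[0,0,3.2],[0,0,4.1]])

```text
clock: 0.93
eef_pos: [452.5, 213.0, 191.0]
tcp_rot: [-3.141, -0.0, 2.275]
contact_force: [1.1, 0.3, 0.5]
opening: 0.746
grasp_force: 0.0
```

```bash
python3 - <<'E'
from h import *
from rig import telemetry
s=telemetry.sense();print(s['clock'],s['eef_pos'],s['tcp_rot'],s['qpos'],s['opening'],tool(s,(552,21,110),0.7))
E
```

```text
0.9333 [452.53009299 212.96728052 191.02848705] [-3.14145215e+00 -3.43085146e-05  2.27465752e+00] [ 4.36867740e-01  2.05544765e-01  1.93634844e+00 -4.72580417e-06
  9.99844025e-01 -2.66990904e-01] 0.7458623794593865 (array([-5.268, -1.21 ,  2.026]), np.float64(0.036871747444552294))
```

Request:
play_rows(dp=[[-0.8,-0.2,0.2],[-1.6,-0.4,0.4],[-2.4,-0.6,0.6],[-3.2,-0.8,0.8],[-4.0,-1.0,1.0]], rot=[[0,0,0],[0,0,0],[0,0,0],[0,0,0],[0,0,0]])

```text
clock: 1.35
eef_pos: [526.1, 65.6, 150.7]
tcp_rot: [-3.141, -0.0, 2.278]
contact_force: [0.1, 0.3, -1.1]
opening: 0.752
grasp_force: 0.0
```

Request:
play_rows(dp=[[-0.7,-0.1,0.5],[-1.27,-0.21,1.0],[-1.27,-0.21,1.0],[-1.27,-0.21,1.0]], rot=[[0,0,0],[0,0,0],[0,0,0],[0,0,0]])

```text
clock: 1.68
eef_pos: [551.7, 22.2, 109.9]
tcp_rot: [-3.139, -0.002, 2.276]
contact_force: [-0.5, -0.1, -0.1]
opening: 0.752
grasp_force: 0.0
```

```bash
python3 - <<'E'
from h import *
from rig import telemetry,optics
import cv2
s=telemetry.sense();print(s['clock'],s['eef_pos'],s['tcp_rot'])
o=[]
for n in('top','side'):
    f=optics.grab_frame(n)['color'][:,:,::-1].copy()
    u=pr(n,(552,21,8)); x,y=(u-[50,37]).astype(int); print(n,x,y,pr(n,s['eef_pos']))
    o.append(cv2.resize(f[y:y+75,x:x+100],(400,300),interpolation=cv2.INTER_CUBIC))
cv2.imwrite('pics/d1.png',np.hstack(o))
E
```

```text
1.6833 [551.69276246  22.15408457 109.86783113] [-3.13929133e+00 -1.92115369e-03  2.27615741e+00]
top 253 154 [300.80366032 188.21902395]
side 276 158 [326.34471353 170.18282763]
```

View pics/d1.png

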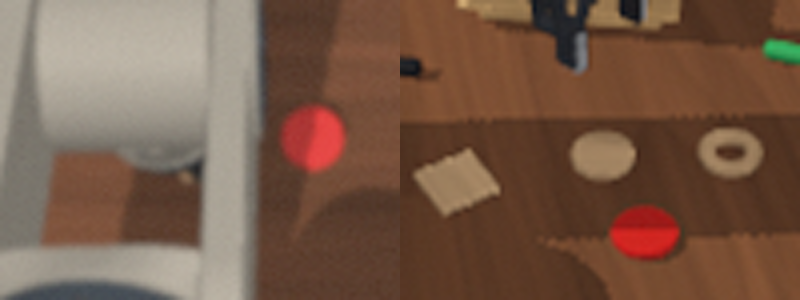

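The side crop shows the disc at (326.4,196.4) full-frame, below the open fingers, undisturbed; the arm hides it from the top camera.

```bash
python3 - <<'E'
from h import *
from rig import telemetry
print(on('side',(326.4,196.4),6),on('top',(303.1,191.5),7))
s=telemetry.sense();print(tool(s,(552,21.5,0),0.7))
E
```

```text
[550.38771607  20.24729924   6.        ] [551.94442563  23.42927816   7.        ]
(array([-0.038, -0.035,  2.785]), np.float64(0.07038854280273957))
```

Request:
play_rows(dp=[[-0.02,-0.02,0.8],[-0.02,-0.02,1.6],[-0.02,-0.02,2.3],[-0.02,-0.02,2.74],[-0.02,-0.02,2.74]], rot=[[0,0,0],[0,0,0],[0,0,0],[0,0,0],[0,0,0]])

```text
clock: 2.2
eef_pos: [549.9, 23.1, -0.6]
tcp_rot: [-3.138, -0.003, 2.28]
contact_force: [-0.2, -0.1, 0.5]
opening: 0.75
grasp_force: 0.0
```

Request:
play_rows(dp=[[0,0,0],[0,0,0],[0,0,0],[0,0,0],[0,0,0]], rot=[[0,0,0],[0,0,0],[0,0,0],[0,0,0],[0,0,0]], fingers=0.4, grip_force=30)

```text
clock: 2.62
eef_pos: [553.4, 22.2, 3.0]
tcp_rot: [3.14, 0.002, 2.278]
contact_force: [-0.8, 1.9, 5.4]
opening: 0.553
grasp_force: 31.4
```

Request:
play_rows(dp=[[0,0,-0.5],[0,0,-1.2],[0,0,-2.0],[0,0,-2.8],[0,0,-3.5]], rot=[[0,0,0],[0,0,0],[0,0,0],[0,0,0],[0,0,0]])

```text
clock: 3.03
eef_pos: [552.6, 22.0, 144.2]
tcp_rot: [3.14, 0.001, 2.278]
contact_force: [0.2, 0.6, -0.5]
opening: 0.555
grasp_force: 30.9
```

```bash
python3 - <<'E'
from h import *
from rig import telemetry,optics
import cv2
s=telemetry.sense();print(s['clock'],s['eef_pos'],s['tcp_rot'],s['grasp_force'],s['opening'],s['qpos'],tool(s,(577.5,254,120),0.7))
f=optics.grab_frame('side')['color'][:,:,::-1]
cv2.imwrite('pics/d2.png',cv2.resize(f[100:250,230:430],(800,600),interpolation=cv2.INTER_CUBIC))
E
```

```text
3.0333 [552.5939354   22.00666012 144.19698164] [3.14043621e+00 9.51700525e-04 2.27832297e+00] 30.943683385849 0.5547662401416716 [ 3.71077862e-02  3.42877592e-01  1.86797027e+00 -3.39506435e-05
  9.29247342e-01 -6.70399112e-01] (array([4.004, 4.242, 0.606]), np.float64(0.07188466989060711))
```

View pics/d2.png

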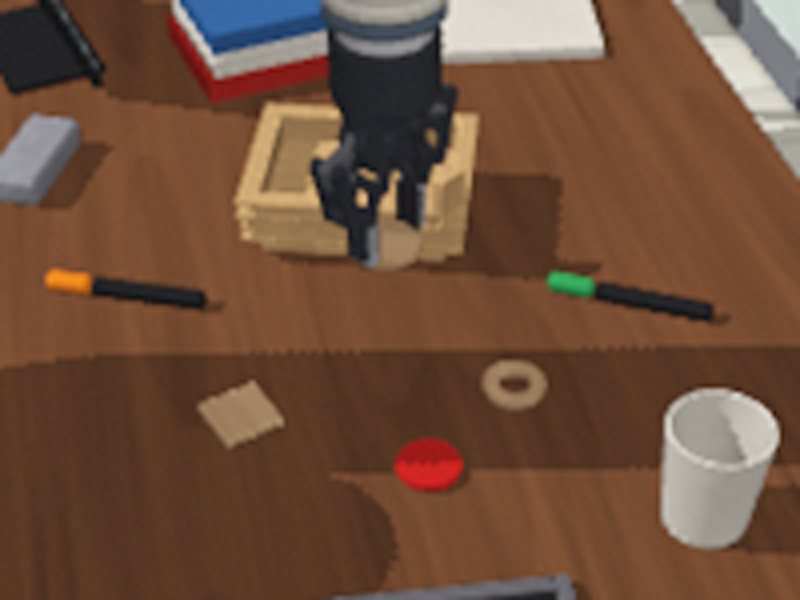

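The disc is held between the pads (crop 395,245), with tile, ring and red piece left in place.

Request:
play_rows(dp=[[0.6,0.6,0],[1.3,1.35,0],[2.0,2.1,0],[2.7,2.85,0],[3.3,3.5,0]], rot=[[0,0,0],[0,0,0],[0,0,0],[0,0,0],[0,0,0]])

```text
clock: 3.5
eef_pos: [573.1, 215.8, 142.2]
tcp_rot: [3.14, 0.0, 2.278]
contact_force: [1.0, -0.1, -0.4]
opening: 0.556
grasp_force: 31.0
```

Request:
play_rows(dp=[[0.5,0.5,0.1],[0.7,0.74,0.6],[0.7,0.74,1.2],[0.7,0.74,1.6],[0.7,0.74,1.6]], rot=[[0,0,0],[0,0,0],[0,0,0],[0,0,0],[0,0,0]])

```text
clock: 3.92
eef_pos: [574.9, 253.4, 74.4]
tcp_rot: [-3.137, -0.002, 2.279]
contact_force: [-1.6, -0.3, -0.6]
opening: 0.554
grasp_force: 31.0
```

```bash
python3 - <<'E'
from h import *
from rig import telemetry,optics
import cv2
s=telemetry.sense();print(s['clock'],s['eef_pos'],s['tcp_rot'],s['grasp_force'],s['opening'],s['qpos'],tool(s,(577.5,254,42),0.7))
E
```

```text
3.9167 [574.85637436 253.37258051  74.44478312] [-3.13658441e+00 -1.51387345e-03  2.27916540e+00] 31.009479761123657 0.5536993132020326 [ 4.12759993e-01  5.38206772e-01  1.73690984e+00 -1.41324218e-05
  8.71708073e-01 -2.95603751e-01] (array([-0.032,  0.064,  0.811]), np.float64(0.07999118998030673))
```

Request:
play_rows(dp=[[0,0,0.3],[0,0,0.6],[0,0,0.75],[0,0,0.75],[0,0,0.75]], rot=[[0,0,0],[0,0,0],[0,0,0],[0,0,0],[0,0,0]])

```text
clock: 4.33
eef_pos: [577.3, 253.7, 47.7]
tcp_rot: [-3.141, -0.0, 2.278]
contact_force: [0.4, 0.3, 1.1]
opening: 0.552
grasp_force: 31.0
```

Request:
play_rows(dp=[[0,0,0.05],[0,0,0.1],[0,0,0.14],[0,0,0.14],[0,0,0.14]], rot=[[0,0,0],[0,0,0],[0,0,0],[0,0,0],[0,0,0]])

```text
clock: 4.75
eef_pos: [577.2, 253.9, 42.1]
tcp_rot: [-3.142, -0.0, 2.278]
contact_force: [-0.4, 0.8, -0.3]
opening: 0.552
grasp_force: 31.0
```

Request:
play_rows(dp=[[0,0,0.01],[0,0,0.01],[0,0,0.01],[0,0,0.01]], rot=[[0,0,0],[0,0,0],[0,0,0],[0,0,0]], fingers=0.75)

```text
clock: 5.08
eef_pos: [577.3, 254.0, 41.8]
tcp_rot: [3.141, 0.0, 2.279]
contact_force: [0.2, 0.7, -0.2]
opening: 0.749
grasp_force: 0.0
```

Request:
play_rows(dp=[[0,0,-0.4],[0,0,-1.2],[0,0,-2.0],[0,0,-2.8],[0,0,-2.8]], rot=[[0,0,0],[0,0,0],[0,0,0],[0,0,0],[0,0,0]])

```text
clock: 5.5
eef_pos: [580.6, 255.4, 160.4]
tcp_rot: [3.132, 0.003, 2.279]
contact_force: [1.7, 0.5, 1.0]
opening: 0.75
grasp_force: 0.0
```

```bash
python3 - <<'E'
from h import *
from rig import telemetry,optics
import cv2
s=telemetry.sense();print(s['clock'],s['eef_pos'],s['tcp_rot'],s['opening'],s['qpos'],tool(s,(635,166.5,150),-0.991))
o=[]
for n in('top','side'):
    f=optics.grab_frame(n)['color'][:,:,::-1]
    u=pr(n,(577.5,254,60)); x,y=(u-[50,37]).astype(int); print(n,x,y,pr(n,(634.8,166.4,98)))
    o.append(cv2.resize(f[y:y+75,x:x+100],(400,300),interpolation=cv2.INTER_CUBIC))
cv2.imwrite('pics/d3.png',np.hstack(o))
E
```

```text
5.5 [580.6127216  255.40077032 160.35151932] [3.13246310e+00 2.78685933e-03 2.27850972e+00] 0.7501400610093174 [ 4.12045833e-01  4.33817546e-01  1.68238836e+00 -6.70456063e-06
  1.01584132e+00 -2.95676782e-01] (array([-2.572, -0.414,  0.262]), np.float64(-13.778238979980143))
top 176 143 [253.31138102 160.13399325]
side 270 102 [342.11867457 142.55670773]
```

View pics/d3.png

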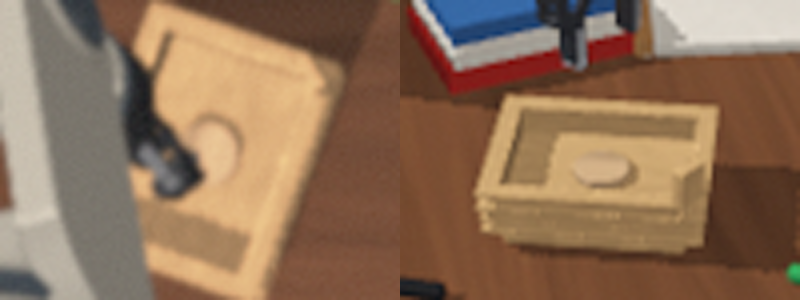

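The disc lies flat in the middle of the tray (side crop 603,168); the tab's top edge in the side crop at (689,163), i.e. (342.2,142.7), matches the prediction (342.1,142.6).

Request:
play_rows(dp=[[-0.5,-0.1,0],[-1.1,-0.2,0],[-1.7,-0.3,0.1],[-2.3,-0.4,0.2],[-2.57,-0.41,0.26]], rot=[[0,0,1.1],[0,0,2.2],[0,0,3.3],[0,0,4.4],[0,0,5.5]], fingers=1.0)

```text
clock: 6.02
eef_pos: [631.6, 162.5, 141.2]
tcp_rot: [-3.139, 0.001, 1.696]
contact_force: [-0.6, -0.2, -0.6]
opening: 0.999
grasp_force: 0.0
```

Request:
play_rows(dp=[[0,0,0],[0,0,0],[0,0,0],[0,0,0],[0,0,0]], rot=[[0,0,1.1],[0,0,2.2],[0,0,3.3],[0,0,4.4],[0,0,5.5]])

```text
clock: 6.43
eef_pos: [630.6, 164.7, 141.4]
tcp_rot: [-3.139, 0.002, 1.121]
contact_force: [-1.2, -0.3, 1.1]
opening: 0.999
grasp_force: 0.0
```

Request:
play_rows(dp=[[0,0,0],[0,0,0],[0,0,0],[0,0,0],[0,0,0]], rot=[[0,0,1.1],[0,0,2.2],[0,0,3.3],[0,0,4.4],[0,0,5.2]])

```text
clock: 6.85
eef_pos: [630.5, 164.8, 141.4]
tcp_rot: [-3.141, 0.003, 0.576]
contact_force: [-0.5, 0.4, -0.1]
opening: 0.993
grasp_force: 0.0
```

```bash
python3 - <<'E'
from h import *
from rig import telemetry,optics
import cv2
s=telemetry.sense();print(s['clock'],s['eef_pos'],s['tcp_rot'],s['opening'],s['qpos'],tool(s,(634.8,166.4,110),-0.991))
o=[]
for n in('top','side'):
    f=optics.grab_frame(n)['color'][:,:,::-1] if n=='side' else C['top']['color'][:,:,::-1]
    u=pr(n,(634.8,166.4,80)); x,y=(u-[25,25]).astype(int)
    im=cv2.resize(f[y:y+50,x:x+50],(400,400),interpolation=cv2.INTER_CUBIC)
    th=-.321-.67;a=np.array([np.cos(th),np.sin(th)]);b=np.array([-a[1],a[0]])
    for z,c in((98,(0,0,255)),(64,(255,0,0))):
        P=[pr(n,[*(np.array([634.8,166.4])+i*6*a+j*15*b),z]) for i,j in((1,1),(1,-1),(-1,-1),(-1,1))]
        cv2.polylines(im,[np.int32((np.array(P)-[x,y]+.5)*8)],True,c,1)
    o.append(im)
cv2.imwrite('pics/d4.png',np.hstack(o))
E
```

```text
6.85 [630.50323199 164.82736512 141.38465781] [-3.14067658e+00  2.73889254e-03  5.75891428e-01] 0.9932440503418632 [2.53397354e-01 4.85561318e-01 1.64580798e+00 9.48622750e-07
 1.01311139e+00 1.24830300e+00] (array([0.114, 0.026, 0.784]), np.float64(-0.03731299230917321))
```

View pics/d4.png

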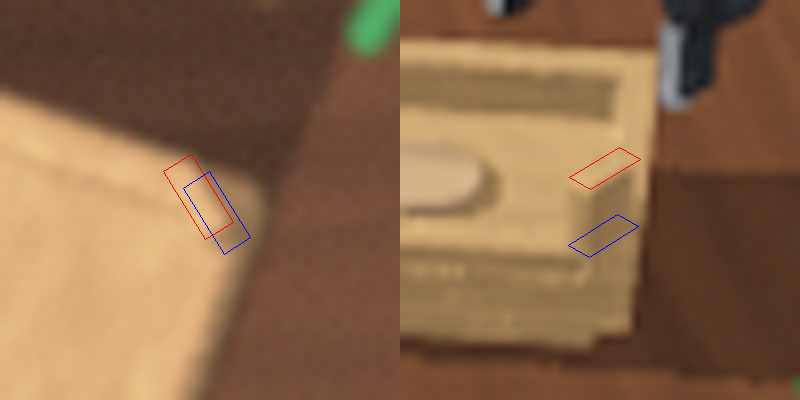

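The overlay fits the tab within about 2 mm in both views (top crop 205,200; side crop 605,168). Going down to pinch.

Request:
play_rows(dp=[[0.1,0.03,0.5],[0.1,0.03,1.0],[0.1,0.03,1.5],[0.1,0.03,1.8],[0.1,0.03,1.8]], rot=[[0,0,0],[0,0,0],[0,0,0],[0,0,0],[0,0,0]])

```text
clock: 7.32
eef_pos: [633.0, 165.6, 67.4]
tcp_rot: [-3.14, 0.006, 0.583]
contact_force: [-1.2, -0.0, -0.2]
opening: 0.999
grasp_force: 0.0
```

Request:
play_rows(dp=[[0,0,0],[0,0,0],[0,0,0],[0,0,0],[0,0,0]], rot=[[0,0,0],[0,0,0],[0,0,0],[0,0,0],[0,0,0]], fingers=0.35)

```text
clock: 7.73
eef_pos: [636.1, 166.5, 72.3]
tcp_rot: [3.141, -0.001, 0.582]
contact_force: [-0.3, -0.6, 0.0]
opening: 0.35
grasp_force: 0.0
```

```bash
python3 - <<'E'
from h import *
from rig import telemetry,optics
import cv2
s=telemetry.sense();print(s['clock'],s['eef_pos'],s['tcp_rot'],s['opening'],s['contact_force'],tool(s,(634.8,166.4,69),-0.991))
f=optics.grab_frame('side')['color'][:,:,::-1]
cv2.imwrite('pics/d5.png',cv2.resize(f[110:170,290:370],(800,600),interpolation=cv2.INTER_CUBIC))
E
```

```text
7.7333 [636.09632052 166.464932    72.25052864] [ 3.14114611e+00 -1.37377503e-03  5.82124823e-01] 0.34968611411518263 [-0.29633833 -0.60907344  0.03497887] (array([-0.028, -0.016,  0.081]), np.float64(0.022229644692766157))
```

View pics/d5.png

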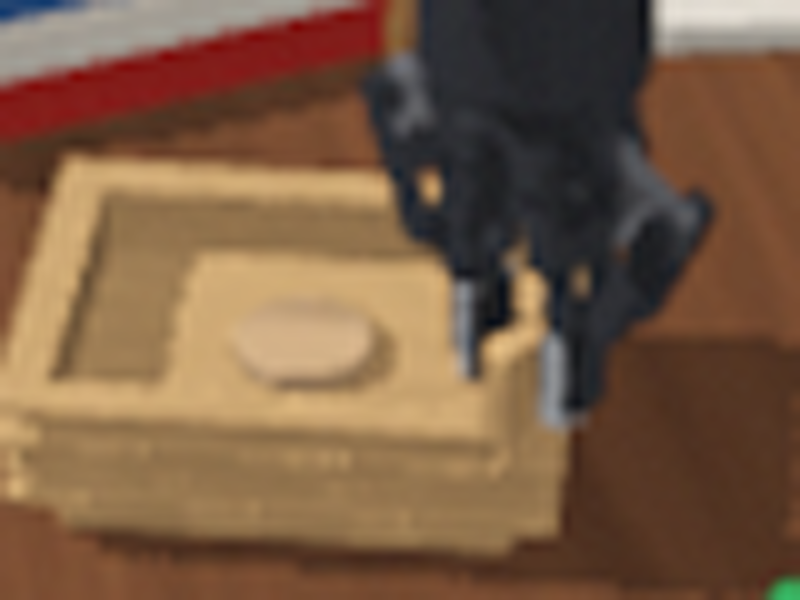

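The fingers straddle the tab (one at 470,330 inside, one at 555,380 outside). Pinch.

Request:
play_rows(dp=[[0,0,0.04],[0,0,0.04],[0,0,0.04],[0,0,0.04],[0,0,0.04]], rot=[[0,0,0],[0,0,0],[0,0,0],[0,0,0],[0,0,0]], fingers=0.0, grip_force=80)

```text
clock: 8.2
eef_pos: [635.7, 166.4, 70.0]
tcp_rot: [3.142, -0.0, 0.582]
contact_force: [-0.8, 0.1, 4.6]
opening: 0.124
grasp_force: 78.7
```

```bash
python3 - <<'E'
from h import *
from rig import telemetry
s=telemetry.sense();print(s['eef_pos'],s['tcp_rot'],s['opening'],s['grasp_force'],s['contact_force'],s['wrist_torque'])
print(Ro.from_euler('xyz',s['tcp_rot']).as_matrix())
# heel-pivot arc: tool y angle th; heel at world
c,sn=np.cos(-.321),np.sin(-.321);Rt=np.array([[c,-sn],[sn,c]])
heel=np.array([*(np.array([577.5,254])+Rt@[-84,64]),34]); print('heel',heel)
R0=Ro.from_euler('xyz',s['tcp_rot']); p0=s['eef_pos']
dg=p0[:2]-heel[:2];dg/=np.linalg.norm(dg); ax=np.array([dg[1],-dg[0],0]) # z x.. raising tab
for a in (.04,.08,.12,.16,.2,.24):
    Q=Ro.from_rotvec(ax*a); p=heel+Q.apply(p0-heel)
    print(a,(R0.inv().apply(p-p0)/40).round(2),(np.degrees(R0.inv().apply(ax*a))/6).round(2),p.round())
E
```

```text
[635.73073832 166.42745242  69.98784989] [ 3.14151998e+00 -3.98647900e-04  5.81993148e-01] 0.12394167009325177 78.66737723350525 [-0.82352266  0.12818468  4.63574696] [ 0.03413854  0.1673112  -0.01345192]
[[ 8.35368630e-01  5.49690016e-01  3.72968093e-04]
 [ 5.49689998e-01 -8.35368710e-01  1.58420224e-04]
 [ 3.98647889e-04  7.26775448e-05 -9.99999918e-01]]
heel [517.98368921 341.23421777  34.        ]
0.04 [-0.   -0.04 -0.21] [-0.38  0.   -0.  ] [635. 168.  78.]
0.08 [-0.   -0.09 -0.42] [-0.76  0.01 -0.  ] [634. 169.  87.]
0.12 [-0.   -0.15 -0.62] [-1.15  0.01 -0.  ] [632. 171.  95.]
0.16 [-0.   -0.21 -0.83] [-1.53  0.02 -0.  ] [631. 173. 103.]
0.2 [-0.   -0.28 -1.03] [-1.91  0.02 -0.  ] [629. 176. 111.]
0.24 [-0.   -0.36 -1.23] [-2.29  0.02 -0.  ] [628. 179. 119.]
```

Request:
play_rows(dp=[[0,-0.02,-0.1],[0,-0.04,-0.21],[0,-0.065,-0.31],[0,-0.09,-0.42],[0,-0.09,-0.42]], rot=[[-0.19,0,0],[-0.38,0,0],[-0.57,0,0],[-0.76,0,0],[-0.76,0,0]])

```text
clock: 8.62
eef_pos: [633.4, 170.0, 86.5]
tcp_rot: [3.061, -0.0, 0.582]
contact_force: [1.5, 0.8, -3.8]
opening: 0.124
grasp_force: 78.1
```

```bash
cat > t.py <<'E'
from h import *
from rig import telemetry
s=telemetry.sense();R0=Ro.from_euler('xyz',s['tcp_rot']);p0=s['eef_pos'];R=R0.as_matrix()
print(s['clock'],p0.round(1),s['opening'],s['grasp_force'],s['contact_force'].round(1),s['wrist_torque'].round(2))
tilt=np.arcsin(np.hypot(*R[:2,2])); print('tilt',tilt)
heel=np.array([518,341.2,34]);ax=np.array([-.8274,-.5616,0])
dg=p0[:2]-heel[:2];dg/=np.linalg.norm(dg);ax=np.array([dg[1],-dg[0],0])
for a in (.04,.08,.12,.16):
    Q=Ro.from_rotvec(ax*a); p=heel+Q.apply(p0-heel)
    print(a,(R0.inv().apply(p-p0)/40).round(2),(np.degrees(R0.inv().apply(ax*a))/6).round(2))
E
python3 t.py
```

```text
8.6167 [633.4 170.   86.5] 0.12378359444072928 78.10673832893372 [ 1.5  0.8 -3.8] [ 0.19 -0.27 -0.2 ]
tilt 0.08024725393305017
0.04 [-0.   -0.04 -0.21] [-0.38  0.    0.  ]
0.08 [-0.   -0.09 -0.42] [-0.76  0.01  0.  ]
0.12 [-0.   -0.14 -0.62] [-1.15  0.01  0.  ]
0.16 [-0.   -0.21 -0.83] [-1.53  0.02  0.  ]
```

Request:
play_rows(dp=[[0,-0.02,-0.1],[0,-0.04,-0.21],[0,-0.065,-0.31],[0,-0.09,-0.42],[0,-0.09,-0.42]], rot=[[-0.19,0,0],[-0.38,0,0],[-0.57,0,0],[-0.76,0,0],[-0.76,0,0]])

```text
clock: 9.03
eef_pos: [630.7, 173.8, 102.9]
tcp_rot: [2.982, 0.0, 0.583]
contact_force: [0.4, -0.4, -3.2]
opening: 0.125
grasp_force: 78.5
```

Request:
play_rows(dp=[[0,-0.02,-0.1],[0,-0.04,-0.21],[0,-0.065,-0.31],[0,-0.09,-0.42],[0,-0.09,-0.42]], rot=[[-0.19,0,0],[-0.38,0,0],[-0.57,0,0],[-0.76,0,0],[-0.76,0,0]])

```text
clock: 9.45
eef_pos: [627.1, 178.2, 119.0]
tcp_rot: [2.902, 0.002, 0.583]
contact_force: [2.0, -4.0, 0.1]
opening: 0.124
grasp_force: 78.8
```

```bash
python3 t.py;  python3 - <<'E'
from h import *
from rig import telemetry,optics
import cv2
f=optics.grab_frame('side')['color'][:,:,::-1]
cv2.imwrite('pics/d6.png',cv2.resize(f[100:175,280:380],(800,600),interpolation=cv2.INTER_CUBIC))
E
```

```text
9.45 [627.1 178.2 119. ] 0.12373708475970185 78.80181670188904 [ 2.  -4.   0.1] [-0.76 -0.02  0.21]
tilt 0.23967547024621277
0.04 [-0.   -0.04 -0.21] [-0.38  0.    0.  ]
0.08 [-0.   -0.09 -0.42] [-0.76  0.    0.  ]
0.12 [-0.   -0.15 -0.62] [-1.15  0.01  0.  ]
0.16 [-0.   -0.21 -0.83] [-1.53  0.01  0.  ]
```

View pics/d6.png

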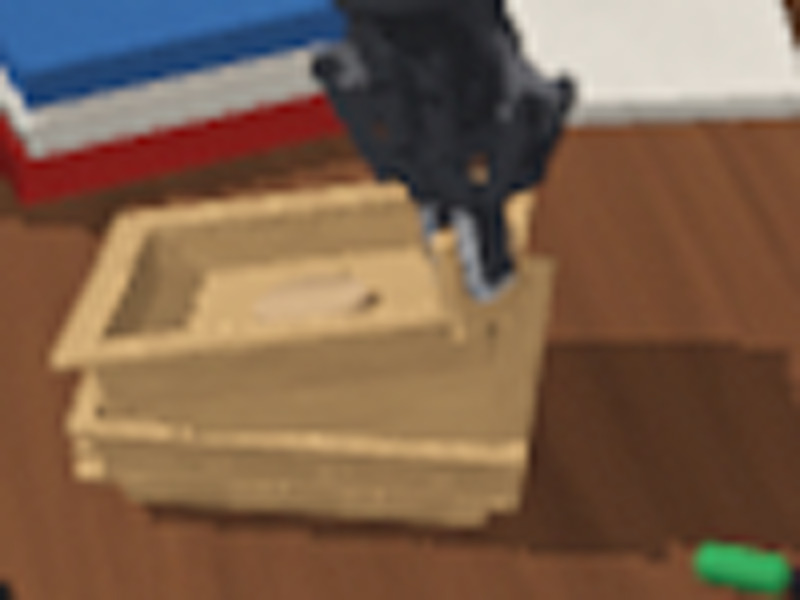

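Side picture: the tray is tipped with its tab corner up, heel down in the nest (crop 85,370), the disc in it at (315,297), and the stack in place. Now the lift.

```bash
python3 - <<'E'
from h import *
from rig import telemetry
s=telemetry.sense()
print(tool(s,s['eef_pos']+[1.7,-2.5,20]),tool(s,s['eef_pos']+[1.7,-2.5,100]))
E
```

```text
(array([ 0.   ,  0.192, -0.468]), None) (array([-0.003,  0.665, -2.411]), None)
```

Request:
play_rows(dp=[[0,0.06,-0.1],[0,0.11,-0.25],[0,0.17,-0.4],[0,0.25,-0.65],[0,0.33,-1.0]], rot=[[0,0,0],[0,0,0],[0,0,0],[0,0,0],[0,0,0]])

```text
clock: 9.92
eef_pos: [629.1, 175.5, 161.3]
tcp_rot: [2.904, 0.001, 0.582]
contact_force: [0.4, 0.2, -1.0]
opening: 0.123
grasp_force: 78.6
```

Request:
play_rows(dp=[[0,0.1,-0.4],[0,0.2,-0.8],[0,0.34,-1.4],[0,0.49,-2.0],[0,0.49,-2.0]], rot=[[0,0,0],[0,0,0],[0,0,0],[0,0,0],[0,0,0]])

```text
clock: 10.33
eef_pos: [632.1, 176.7, 249.9]
tcp_rot: [2.901, -0.009, 0.582]
contact_force: [1.7, 0.1, -0.3]
opening: 0.121
grasp_force: 78.7
```

```bash
python3 t.py;  python3 - <<'E'
from h import *
from rig import telemetry,optics
import cv2
s=telemetry.sense();R0=Ro.from_euler('xyz',s['tcp_rot']);print(s['tcp_rot'],s['qpos'])
f=optics.grab_frame('side')['color'][:,:,::-1]
cv2.imwrite('pics/d7.png',cv2.resize(f[50:200,240:440],(800,600),interpolation=cv2.INTER_CUBIC))
E
```

```text
10.3333 [632.1 176.7 249.9] 0.12075164241645737 78.74075531959534 [ 1.7  0.1 -0.3] [ 0.04 -0.07 -0.01]
tilt 0.24044111754091377
0.04 [-0.   -0.17 -0.24] [-0.38  0.01 -0.  ]
0.08 [-0.01 -0.34 -0.48] [-0.76  0.02 -0.  ]
0.12 [-0.01 -0.53 -0.71] [-1.15  0.03 -0.  ]
0.16 [-0.02 -0.72 -0.93] [-1.53  0.04 -0.  ]
[ 2.90130323 -0.00862333  0.58210981] [ 0.39171846  0.35816329  1.60552158 -0.25876407  1.13619633  1.48599151]
```

View pics/d7.png

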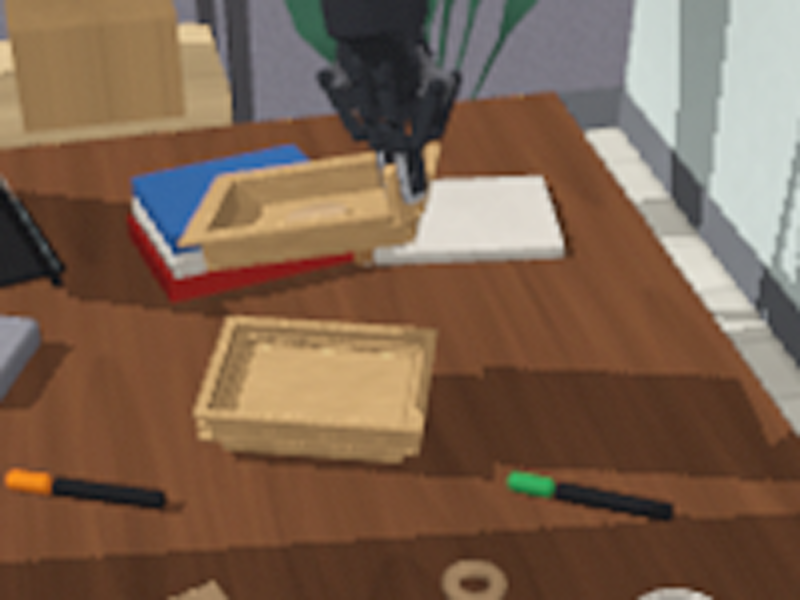

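Tray lifted clear with the disc in it (315,212), lower stack standing in place (315,385). Level it, then carry it.

Request:
play_rows(dp=[[0,0,0],[0,0,0],[0,0,0],[0,0,0],[0,0,0]], rot=[[0.4,0,0],[0.95,0,0],[1.5,0,0],[2.0,0,0],[2.28,0,0]])

```text
clock: 10.8
eef_pos: [629.4, 175.2, 243.0]
tcp_rot: [-3.138, 0.0, 0.581]
contact_force: [-0.2, -0.1, -1.2]
opening: 0.126
grasp_force: 78.7
```

Request:
play_rows(dp=[[0,0,0],[0,0,0]], rot=[[0,0,0],[0,0,0]])

```text
clock: 10.97
eef_pos: [629.3, 175.1, 242.8]
tcp_rot: [3.141, 0.001, 0.581]
contact_force: [0.2, -0.4, -0.7]
opening: 0.124
grasp_force: 78.7
```

```bash
cat > g.py <<'E'
from h import *
from rig import telemetry
s=telemetry.sense();print(s['eef_pos'],s['tcp_rot'],s['opening'],s['grasp_force'],s['contact_force'],s['clock'],s['wrist_torque'])
R=Ro.from_euler('xyz',s['tcp_rot']);print(tool(s,(555,-381.5,186)),'yaw',tool(s,s['eef_pos'],-.991)[1], 'level',np.degrees(R.inv().apply(np.cross(R.as_matrix()[:,2],[0,0,-1])))/6)
E
python3 g.py
```

```text
[629.30615151 175.05412504 242.75180176] [3.14116042e+00 8.29551372e-04 5.80835286e-01] 0.12357438216063497 78.6891496181488 [ 0.22364066 -0.41600878 -0.70415437] 10.9667 [-0.08405021 -0.08883437  0.02842612]
(array([-9.187, 10.612,  1.431]), None) yaw 0.009924757144340848 level [ 4.12749624e-03  7.92163118e-03 -1.32903621e-22]
```

Request:
play_rows(dp=[[-0.1,0.12,0],[-0.3,0.35,0.05],[-0.55,0.63,0.1],[-0.9,1.04,0.15],[-1.3,1.5,0.2]], rot=[[0,0,0],[0,0,0],[0,0,0],[0,0,0],[0,0,0]])

```text
clock: 11.38
eef_pos: [618.2, 95.8, 235.0]
tcp_rot: [3.141, 0.0, 0.583]
contact_force: [-0.0, -0.5, -1.2]
opening: 0.127
grasp_force: 78.7
```

Request:
play_rows(dp=[[-0.4,0.46,0.06],[-0.8,0.92,0.12],[-1.2,1.38,0.18],[-1.6,1.84,0.24],[-2.0,2.3,0.3]], rot=[[0,0,0],[0,0,0],[0,0,0],[0,0,0],[0,0,0]])

```text
clock: 11.8
eef_pos: [601.6, -26.0, 223.1]
tcp_rot: [3.141, 0.0, 0.582]
contact_force: [0.4, -0.4, -1.0]
opening: 0.125
grasp_force: 78.8
```

Request:
play_rows(dp=[[-0.4,0.46,0.06],[-0.8,0.92,0.12],[-1.2,1.38,0.18],[-1.6,1.84,0.24],[-2.0,2.3,0.3]], rot=[[0,0,0],[0,0,0],[0,0,0],[0,0,0],[0,0,0]])

```text
clock: 12.22
eef_pos: [585.2, -146.7, 211.1]
tcp_rot: [3.141, 0.0, 0.582]
contact_force: [-0.2, -0.4, -1.3]
opening: 0.122
grasp_force: 78.8
```

Request:
play_rows(dp=[[-0.4,0.46,0.06],[-0.8,0.92,0.12],[-1.2,1.38,0.18],[-1.6,1.84,0.24],[-2.0,2.3,0.3]], rot=[[0,0,0],[0,0,0],[0,0,0],[0,0,0],[0,0,0]])

```text
clock: 12.63
eef_pos: [568.8, -267.4, 199.1]
tcp_rot: [3.141, 0.001, 0.582]
contact_force: [0.6, 0.1, -2.0]
opening: 0.127
grasp_force: 78.8
```

Request:
play_rows(dp=[[-0.4,0.46,0.06],[-0.8,0.92,0.12],[-1.1,1.27,0.16],[-1.3,1.5,0.2],[-1.4,1.62,0.22]], rot=[[0,0,0],[0,0,0],[0,0,0],[0,0,0],[0,0,0]])

```text
clock: 13.05
eef_pos: [557.7, -352.2, 190.2]
tcp_rot: [3.142, 0.001, 0.581]
contact_force: [0.5, 0.7, -0.6]
opening: 0.125
grasp_force: 78.7
```

```bash
python3 g.py
```

```text
[ 557.72937527 -352.2472133   190.1715148 ] [3.14158778e+00 6.12212812e-04 5.80502138e-01] 0.12506619981255457 78.66700172424316 [ 0.46921953  0.6855095  -0.58432538] 13.05 [-0.1108799  -0.04338532 -0.00946942]
(array([-0.458,  0.574,  0.105]), None) yaw 0.006740031214340125 level [ 4.65164765e-05  5.84620135e-03 -9.10487567e-23]
```

Request:
play_rows(dp=[[-0.1,0.12,0.02],[-0.25,0.3,0.05],[-0.38,0.48,0.08],[-0.45,0.57,0.1],[-0.45,0.57,0.1]], rot=[[0,0,0],[0,0,0],[0,0,0],[0,0,0],[0,0,0]])

```text
clock: 13.47
eef_pos: [556.5, -380.0, 186.3]
tcp_rot: [3.142, 0.0, 0.582]
contact_force: [-0.6, -0.2, -1.0]
opening: 0.124
grasp_force: 78.7
```

Request:
play_rows(dp=[[0,0,0],[0,0,0],[0,0,0],[0,0,0],[0,0,0]], rot=[[0,0,0],[0,0,0],[0,0,0],[0,0,0],[0,0,0]])

```text
clock: 13.88
eef_pos: [556.6, -379.0, 186.6]
tcp_rot: [3.142, -0.0, 0.582]
contact_force: [-0.3, 0.5, -1.1]
opening: 0.123
grasp_force: 78.7
```

```bash
python3 g.py; python3 - <<'E'
# numeric check of tray level: find the tray-coloured region in the side view and compare with predicted rim corners
from h import *
from rig import optics
import cv2
f=optics.grab_frame('side')['color'].astype(int)
m=((f[...,0]>150)&(f[...,0]-f[...,2]>40)&(f[...,0]-f[...,1]<60)).astype(np.uint8)
c,sn=np.cos(-.321),np.sin(-.321);Rt=np.array([[c,-sn],[sn,c]])
P=[pr('side',[*(np.array([497,-294])+Rt@v),150+30]) for v in((97,77),(-97,77),(-97,-77),(97,-77))]
print('pred rim',np.round(P,1))
n,l,st,ce=cv2.connectedComponentsWithStats(m)
k=[i for i in range(1,n) if st[i,4]>300];print(st[k],ce[k].round())
L=l==max(k,key=lambda i:-np.hypot(*(ce[i]-np.mean(P,0))));ys,xs=np.nonzero(L)
for w in((-1,0),(0,-1),(1,0),(0,1),(-1,-1),(-1,1)): i=np.argmax(xs*w[0]+ys*w[1]);print(w,xs[i],ys[i])
E
```

```text
[ 556.60045865 -379.02423285  186.60437207] [ 3.14156432e+00 -2.42244480e-05  5.82372339e-01] 0.12345879663606066 78.676518201828 [-0.26831595  0.53818205 -1.0885591 ] 13.8833 [-0.09333809 -0.02808576  0.02149215]
(array([-0.067,  0.03 ,  0.015]), None) yaw 0.02459909566203401 level [ 2.70545978e-04 -2.31326438e-04  8.26616302e-26]
pred rim [[376.  215.2]
 [294.  209.1]
 [280.9 261.1]
 [374.7 269.3]]
[[  73    7   26   28  452]
 [   0   33   38   23  546]
 [ 219   61   33   26  376]
 [ 182   63   48   30 1062]
 [ 288  129   59   36 1214]
 [ 281  196   88   75 3485]
 [ 354  320   89   77 2290]] [[ 86.  24.]
 [ 14.  42.]
 [234.  73.]
 [203.  78.]
 [316. 147.]
 [320. 240.]
 [395. 358.]]
(-1, 0) 281 201
(0, -1) 292 196
(1, 0) 368 252
(0, 1) 363 270
(-1, -1) 282 200
(-1, 1) 281 260
```

```bash
python3 - <<'E'
from h import *
from rig import optics
import cv2
f=optics.grab_frame('side')['color']
d=C['side']['color'][197,326].astype(int);print(d,C['side']['color'][138,310])
u=pr('side',(497,-294,156)).astype(int);print('floor centre',u)
sat=(f[...,0].astype(int)-f[...,2])
print(sat[u[1]-22:u[1]+26:3,u[0]-40:u[0]+40:3])
E
```

```text
[162 132  97] [210 174 120]
floor centre [331 243]
[[ 86  89  91  61  70  69  70  71  70  69  69  68  68  67  68  69  71  72
  -10  -6  -6  -5  -6  -7  -6  -4  -7]
 [ 89  90  90  67  74  74  75  72  88  87  88  86  86  83  77  73  68  67
   44  -7  -4  -4  -5  -6  -6  -6  -8]
 [ 89  91  78  76  74  74  75  74  91  90  93  91  91  89  88  89  89  89
   92 -10  -5  -5  -6  -7  -7  -6  -7]
 [ 91  91  52  77  76  76  75  81  90  92  90  92  90  89  89  91  91  90
   91  59  -7  22  35  -6  -4  -6  -6]
 [ 88  90  55  73  73  74  76  83  91  90  91  91  87  84  85  91  89  89
   91  89  -9  19  91  -6  -4  -3  -6]
 [ 90  91  64  76  75  77  74  90  89  90  88  71  71  71  70  70  84  92
   91  90  25  -6  -7  -5  -4  -4  -6]
 [ 87  85  72  75  74  75  76  92  90  91  73  75  74  74  75  74  73  81
   90  89  91  -9  -6  -8  -3  -4  -7]
 [ 89  62  76  74  75  73  72  89  89  91  76  76  76  74  76  76  74  72
   86  89  89  72  76  -6  -4  -7  -6]
 [ 93  55  75  75  76  75  78  90  90  90  74  77  75  76  75  75  76  75
   84  89  89  89  92 -10  -6  -6  -6]
 [ 93  61  75  73  74  74  87  90  90  89  80  75  76  75  76  75  63  72
   89  89  90  90  90  53  -4  -2  -4]
 [ 93  69  74  75  73  74  89  90  89  89  88  84  63  58  59  67  77  89
   87  89  87  89  88  42  -3   3  49]
 [ 76  72  74  74  74  73  91  91  89  89  88  89  90  89  90  90  88  88
   88  87  89  90  90  10  13  89  -3]
 [ 94  91  93  94  93  93  92  93  91  89  88  88  89  91  89  88  89  89
   88  89  89  89  89  74  92  91  -7]
 [ 91  91  90  90  90  89  89  91  90  89  90  90  88  91  92  91  92  93
   90  88  87  91  91  86  82  71  -5]
 [ 69  69  71  75  78  83  84  85  87  88  90  90  91  89  91  91  92  90
   91  89  88  89  89  91  80  71  -5]
 [ -6   8  30  34  46  54  60  66  70  71  70  68  67  67  69  70  78  83
   85  86  89  88  89  90  80  67  33]]
```

The round patch of disc colour is visible in the middle of the tray floor. Handing in.

```bash
python3 -c "
from rig import r
print(r.sign_off())"
```

```text
the job is handed in; nothing more can be done
None
```

The job is handed in at about 14 s: the disc is in the top tray, which was peeled tab-first off the still-standing stack and is held level by its tab about 15 cm above the middle of the board.

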